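# Seat a polishing barrel's cover evenly and switch on the drive

## Task

Close the leaning barrel polisher: turn the cover's four knobs clockwise in two rounds, first each about halfway and then each fully home, going in each round from a knob to the one diagonally opposite and then to the other two, so that the cover goes down evenly and seats flat. Then push the drive lever on the box beside it fully over, away from you, and let go. Leave the jar, the hammer and the dapping block as they are.

Things in the scene. Friction and masses are not known exactly. Their poses are not given: they have to be found in the camera images.
- polisher: Barrel polisher fixed to the bench: grey base plate 270 x 210 mm, 18 mm thick, cheeks to 115 mm high, and a grey barrel (d 164 mm) leaning 30 degrees so that its mouth faces up and towards its own -x (roughly towards the robot). Origin: on the bench under the middle of the mouth; +x away from the robot at yaw 0, y left, z up. The plate runs from x -90 to +180 mm. Does not move.
- mouth (a point): Middle of the barrel's steel rim (a flange, d 216 mm), 200 mm above the bench. Its z axis is the barrel's axis, 30 degrees from vertical, pointing up and out of the barrel; its x axis lies up the slope of the rim, y along polisher y.
- cover_middle (a point): Middle of the top face of the round aluminium cover (d 216 mm, 12 mm thick), loose, carried on springs under the knobs' feet; its z axis is along that of mouth when the cover lies even. Its top is 20 mm above mouth along the barrel's axis with all knobs loose, 12 mm with all knobs fully home. Each knob draws its side down 5 mm per radian; uneven knobs cock the cover.
- knob_far_left (a joint): Angle of the knob at the far left (polisher frame +x +y) of the cover, rad: 0 loose, 1.571 fully home at its stop; clockwise seen looking down onto the cover; stays where left; friction 0.06 N m. At 0 its bar lies along the cover's edge, at 1.571 it points to the cover's middle. Starts at 0 to 0.3. The knob diagonally across: knob_near_right.
- knob_near_left (a joint): Angle of the knob at the near left (-x +y) of the cover, rad: 0 loose, 1.571 fully home at its stop; clockwise seen looking down onto the cover; stays where left; friction 0.06 N m. At 0 its bar lies along the cover's edge, at 1.571 it points to the cover's middle. Starts at 0 to 0.3. The knob diagonally across: knob_far_right.
- knob_near_right (a joint): Angle of the knob at the near right (-x -y) of the cover, rad: 0 loose, 1.571 fully home at its stop; clockwise seen looking down onto the cover; stays where left; friction 0.06 N m. At 0 its bar lies along the cover's edge, at 1.571 it points to the cover's middle. Starts at 0 to 0.3. The knob diagonally across: knob_far_left.
- knob_far_right (a joint): Angle of the knob at the far right (+x -y) of the cover, rad: 0 loose, 1.571 fully home at its stop; clockwise seen looking down onto the cover; stays where left; friction 0.06 N m. At 0 its bar lies along the cover's edge, at 1.571 it points to the cover's middle. Starts at 0 to 0.3. The knob diagonally across: knob_near_left.
- knob_far_left_grip (a point): Grip point in that knob's bar, on its axis, 32 mm above the cover's top, 12 mm below the bar's top. Black bar 64 mm long (point x), 16 mm thick (y), 28 mm tall (z, underside 16 mm above the cover). z: knob's axis, up; the point turns and sinks (5 mm per rad) with the knob. On a circle of 78 mm radius, 45 degrees counter-clockwise from mouth's x; 110 mm from its neighbours.
- knob_near_left_grip (a point): Grip point in that knob's bar, on its axis, 32 mm above the cover's top, 12 mm below the bar's top. Black bar 64 mm long (point x), 16 mm thick (y), 28 mm tall (z, underside 16 mm above the cover). z: knob's axis, up; the point turns and sinks (5 mm per rad) with the knob. On a circle of 78 mm radius, 135 degrees counter-clockwise from mouth's x; 110 mm from its neighbours.
- knob_near_right_grip (a point): Grip point in that knob's bar, on its axis, 32 mm above the cover's top, 12 mm below the bar's top. Black bar 64 mm long (point x), 16 mm thick (y), 28 mm tall (z, underside 16 mm above the cover). z: knob's axis, up; the point turns and sinks (5 mm per rad) with the knob. On a circle of 78 mm radius, 225 degrees counter-clockwise from mouth's x; 110 mm from its neighbours.
- knob_far_right_grip (a point): Grip point in that knob's bar, on its axis, 32 mm above the cover's top, 12 mm below the bar's top. Black bar 64 mm long (point x), 16 mm thick (y), 28 mm tall (z, underside 16 mm above the cover). z: knob's axis, up; the point turns and sinks (5 mm per rad) with the knob. On a circle of 78 mm radius, 315 degrees counter-clockwise from mouth's x; 110 mm from its neighbours.
- lever_box: Grey drive-lever box fixed to the bench, 130 x 100 x 55 mm, standing to the left or to the right of the polisher. Origin: centre of its underside; the lever swings in its x-z plane about a pivot 77 mm above the origin, over a dark block 70 x 50 mm whose top is 80 mm above the bench.
- lever (a joint): Angle of the drive lever, rad: 0 leaning 0.5 rad to the box's -x (roughly towards the robot; off), 1.0 leaning 0.5 rad to the box's +x (on), with stops at both ends. Stays where it is left; about 1 N at the ball moves it.
- lever_tip (a point): Centre of the black ball (d 26 mm) at the end of the lever's 10 mm steel rod, 90 mm from the pivot; 156 mm above the bench at either end of the swing.
- jar: Glass jar with an aluminium cap, d 80 mm, 110 mm tall, loose, on the other side of the polisher from the lever box; origin at the centre of its underside. To be left alone.
- hammer: Hammer with a wooden handle, 260 mm long, lying loose beyond the polisher; origin under its middle. To be left alone.
- dapping_block: Steel dapping block, a 60 mm cube with round dimples, loose beyond the polisher; origin at the centre of its underside. To be left alone.

How it is judged:
By the outcome, as a careful person would: the job done as asked, in the order asked, and still so for the second after the job is handed in, with the robot touching nothing.
It also fails if it takes over 72 s, if anything falls off the work surface, if the arm or the gripper's body presses on something with over 40 N, if the wrist force passes 120 N, or if a joint passes its speed limit or range.

## Robot

A 7-joint arm with a two-finger parallel gripper is mounted at the origin on the work surface. World frame = base frame: x ahead of the robot, y to its left, z up, the work surface at z = 0. Lengths are in m, angles in rad, forces in N, time in s.
With the tool pointing down it reaches from about 0.425 to 0.925 m from the base axis. Payload 6.8 kg.
Tool frame: the origin (TCP) lies at the very end of the fingers, on their centre line; the grasp point (between the pads) lies 19 mm behind it; z points along the fingers, y is the line along which they close (so a half turn about z gives the same grasp; the last joint's range is limited). The gripper opens to 85 mm and grips with 20 to 120 N. Pads are 22 mm wide; open, the fingers measure 114 mm over their backs; the gripper's body (76 mm by 85 mm) begins 54 mm behind the grasp point. The pads swing forward as they close: fully open they stand 13 mm farther back than shut.
Start: joints at [-1.294, 0.477, 0.022, 1.555, -0.011, 1.109, -0.083], TCP at [0.253, 0.626, 0.231] pointing down, gripper open.
Joint ranges: [-2.96, 2.96], [-0.34, 2.1], [-1.41, 1.46], [0.24, 2.44], [-1.37, 4.51], [0.17, 1.92], [-2.96, 2.96]. Speed limits (rad/s): [2.39, 2.39, 3.14, 3.14, 3.14, 3.14, 3.14].

## Interface

Orientations are given as a unit quaternion [w, x, y, z].
In Python, from station import bot gives the robot as it stands.
- The arm moves only by the shell command python3 nudge.py 'ROWS' [FORCE]. ROWS is a JSON list of rows, 1 to 20 of them, each of 5 numbers: dx, dy, dz in m, then a turn about the tool's z in rad, then the opening from 0.0 (shut) to 1.0 (fully open); each row shifts and turns the commanded pose from where the row before left it, along the tool's axes as they then stand; what a row does not reach is not made up. A row lasts 1/10 s, in which the tool goes at most 0.05 m and 0.15 rad, less where a joint would pass 70% of its speed; a pose out of reach is approached as far as the arm can. The fingers move at their own pace and stop on an object; FORCE is the grip in N (left out, the last holds). Time passes only in rows, so rows that do not move let the fingers close. It prints the time, the measured TCP pose, the force, the opening and the grip force at its end.
- bot.get_obs(): the state, without advancing time (a new reading comes with each control period).
- bot.read_camera(name): name is "side" or "top" or "wrist"; returns the picture (480x640x3 uint8, blue, green, red); there is no depth.
- bot.camera_info(name): a dict with "vertical_fov" (degrees; the focal length in pixels is half the picture's height over the tangent of half this angle, whatever the lens; pixels are square), "cx", "cy" (the principal point, pixels), "view" (4x4, takes a point from world to camera coordinates); the wrist camera has in their place "hand_eye" (4x4, takes a point from camera to tool coordinates, whose origin is the TCP and whose axes are the flange's). Camera axes: x right, y up, looking along -z (the intrinsics and any distortion apply to the point x, -y, -z); pixel columns grow to the right and rows downward; lengths in m; the calibration is good to about 2 mm. A picture is of the moment at which its call begins: read the wrist's pose just before it. camera_info takes no time and is no camera call.
- bot.hand_in(): hands the job in; it is judged then, once.
The state is a dict: "t": time; "q": joint angles; "joint_vel": joint speeds; "joint_torque": joint torques, N m; "eef_pos": TCP position; "tool_rot": TCP orientation; "contact_force": force on the tool from outside, world axes, zero at the start; "torque": the same for the moment, N m; "gripper_width": opening from 0.0 (shut) to 1.0 (fully open); "grasp_force": force on a finger pad.
Only numpy, scipy, OpenCV 4.12 (cv2) and the standard library are available. Lean on these libraries where they do the work, as an engineer would, in place of code of your own. Each camera call takes 0.05 s, during which the arm holds its last target. There are 200 camera calls.

## Working session

There is one attempt and no reset: what is moved stays moved. The work goes in short steps, Python scripts to look and compute and a shell command to move; the robot and the scene stay as the last step left them, time stands still between calls to the robot, and variables do not carry over. Pictures are saved under pics/ and viewed, at most 10 in all, crops included, and the job is handed in when it is done.

```bash
ls; mkdir -p pics; python3 - <<'E'
from station import bot
import cv2,json
import numpy as np
for n in ["side","top","wrist"]:
    i=bot.camera_info(n); print(n,{k:(np.round(v,4).tolist() if not isinstance(v,str) else v) for k,v in i.items()})
a=bot.read_camera("side");b=bot.read_camera("top")
cv2.imwrite("pics/side0.png",a);cv2.imwrite("pics/top0.png",b)
o=bot.get_obs();print(o)
E
```

```text
nudge.py
pics
station.py
side {'vertical_fov': 48.5399, 'cx': 329.2862, 'cy': 236.8908, 'view': [[0.7172, -0.6967, 0.0146, -0.4354], [0.4531, 0.4821, 0.7499, -0.4019], [-0.5294, -0.5312, 0.6614, -0.9121], [0.0, 0.0, 0.0, 1.0]]}
top {'vertical_fov': 52.0174, 'cx': 334.1501, 'cy': 235.3072, 'view': [[-0.0637, -0.998, 0.0009, 0.0383], [0.9759, -0.0621, 0.2094, -0.6397], [-0.2089, 0.0142, 0.9778, -1.0614], [0.0, 0.0, 0.0, 1.0]]}
wrist {'vertical_fov': 68.7806, 'cx': 319.8575, 'cy': 241.7188, 'hand_eye': [[-0.0003, 0.9641, 0.2654, 0.0663], [1.0, 0.0, 0.0009, 0.0007], [0.0009, 0.2654, -0.9641, -0.1422], [0.0, 0.0, 0.0, 1.0]]}
{'t': 0.1, 'q': array([-1.29407971,  0.47773024,  0.02237404,  1.5563484 , -0.01148907,
        1.10930088, -0.08312873]), 'joint_vel': array([-0.00145389, -0.00177336,  0.00114352, -0.00154286, -0.00088165,
       -0.00028661, -0.00122934]), 'joint_torque': array([ 3.52066607e-03, -5.97758174e+01,  1.61317728e+00, -2.81951970e+01,
        1.28019287e-02,  5.03222531e-03,  2.53476893e-07]), 'eef_pos': array([0.25321901, 0.62512889, 0.23041673]), 'tool_rot': array([-8.67157400e-05,  1.91238788e-01,  9.81543192e-01, -8.24586061e-04]), 'contact_force': array([-1.04160606,  0.01671992, -0.3380953 ]), 'torque': array([-0.03602385, -0.02065892,  0.00090067]), 'grasp_force': 0.0, 'gripper_width': 0.9993167177686738}
```

View pics/side0.png

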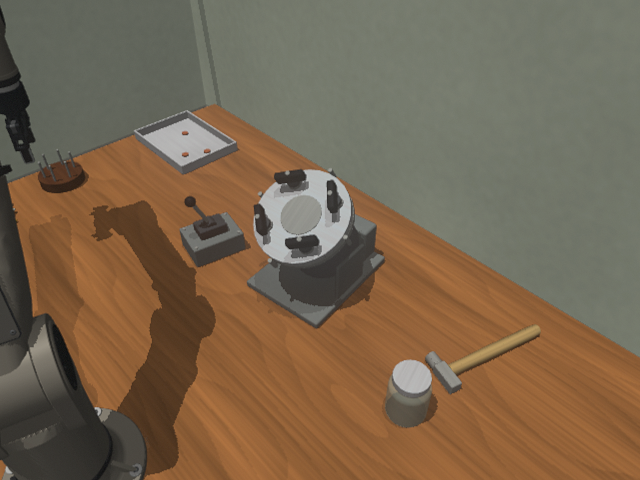

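View pics/top0.png

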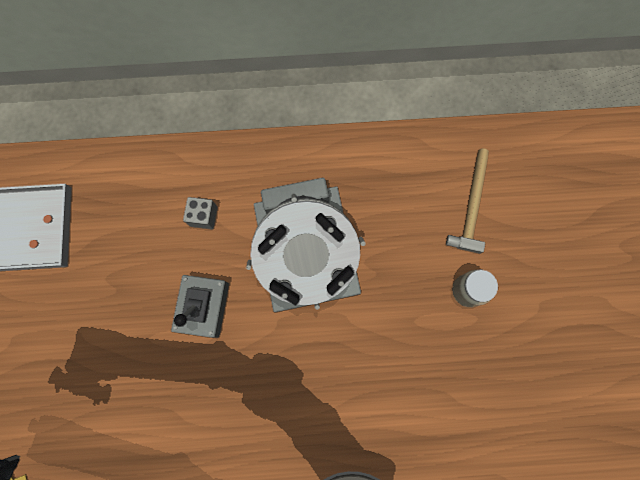

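The side view shows the cover at about (303,217), with black knobs near (290,178), (333,195), (260,220) and (302,243). In the top view the knobs are near (272,239), (330,227), (340,280) and (284,292). The lever box is on the left with its ball at (180,320), and the jar is on the right.

```bash
cat > h.py <<'E'
import cv2, numpy as np
from station import bot
class Cam:
    def __init__(s,n):
        i=bot.camera_info(n); s.V=np.array(i['view']); s.f=240/np.tan(np.radians(i['vertical_fov'])/2); s.c=np.array([i['cx'],i['cy']])
        s.o=-s.V[:3,:3].T@s.V[:3,3]
    def ray(s,p):
        d=np.array([(p[0]-s.c[0])/s.f,-(p[1]-s.c[1])/s.f,-1]); d=s.V[:3,:3].T@d; return d/np.linalg.norm(d)
    def proj(s,P):
        q=s.V[:3,:3]@P+s.V[:3,3]; return s.c+s.f*np.array([q[0],-q[1]])/-q[2]
    def plane(s,p,P0,n):
        d=s.ray(p); return s.o+d*((P0-s.o)@n)/(d@n)
def tri(c1,p1,c2,p2):
    d1,d2=c1.ray(p1),c2.ray(p2)
    A=np.stack([d1,-d2],1); t=np.linalg.lstsq(A,c2.o-c1.o,rcond=None)[0]
    a,b=c1.o+t[0]*d1,c2.o+t[1]*d2
    return (a+b)/2,np.linalg.norm(a-b)
def blobs(img,box,th=60,amin=60):
    x0,y0,x1,y1=box; m=(img.max(2)<th).astype(np.uint8)
    k=np.zeros_like(m); k[y0:y1,x0:x1]=m[y0:y1,x0:x1]
    n,l,st,ce=cv2.connectedComponentsWithStats(k)
    return [(st[i,4],ce[i],l==i,st[i,:4]) for i in range(1,n) if st[i,4]>=amin]
E
python3 - <<'E'
from h import *
a=cv2.imread("pics/side0.png");b=cv2.imread("pics/top0.png")
for im,bx in((a,(245,160,355,262)),(b,(250,200,360,310)),(a,(175,190,230,240)),(b,(168,285,225,335))):
  for th in (35,50,65):
    print(th,[(int(s),np.round(c,1).tolist(),st.tolist()) for s,c,m,st in blobs(im,bx,th,40)])
A=cv2.resize(a[160:265,180:360],None,fx=4.4,fy=4.4,interpolation=cv2.INTER_CUBIC)
B=cv2.resize(b[195:345,165:365],None,fx=4,fy=4,interpolation=cv2.INTER_CUBIC)
cv2.imwrite("pics/sc.png",A);cv2.imwrite("pics/tc.png",B)
E
```

```text
35 []
50 []
65 [(346, [290.5, 177.7], [274, 170, 32, 18]), (275, [332.2, 197.5], [327, 181, 14, 32]), (269, [260.7, 220.5], [254, 205, 16, 31]), (360, [345.1, 250.8], [325, 226, 30, 36]), (365, [302.5, 243.3], [285, 235, 34, 18])]
35 [(241, [329.3, 226.6], [316, 213, 28, 28]), (216, [272.0, 238.4], [258, 225, 28, 29]), (258, [339.2, 279.3], [327, 266, 27, 29]), (280, [284.2, 291.4], [270, 280, 29, 25])]
50 [(284, [329.1, 226.3], [316, 213, 28, 29]), (313, [271.9, 238.6], [258, 225, 28, 29]), (329, [339.4, 279.2], [327, 266, 27, 29]), (326, [284.1, 291.1], [270, 280, 29, 25])]
65 [(303, [329.2, 226.2], [316, 213, 28, 29]), (335, [271.7, 238.5], [258, 225, 28, 29]), (352, [339.5, 279.1], [327, 266, 27, 29]), (352, [284.3, 291.0], [270, 280, 30, 26])]
35 []
50 []
65 [(85, [189.7, 201.5], [185, 197, 10, 10]), (71, [206.7, 224.3], [199, 221, 18, 7]), (230, [211.6, 231.9], [194, 224, 34, 16])]
35 [(53, [206.6, 306.4], [203, 292, 8, 30]), (101, [180.2, 319.4], [174, 314, 13, 12])]
50 [(179, [220.6, 313.5], [215, 285, 10, 50]), (78, [206.7, 306.1], [203, 291, 8, 31]), (97, [195.3, 309.0], [189, 298, 14, 19]), (122, [180.2, 319.5], [174, 314, 14, 12])]
65 [(198, [220.7, 313.9], [215, 285, 10, 50]), (132, [204.6, 303.1], [188, 287, 23, 36]), (342, [188.4, 312.9], [174, 298, 29, 29])]
```

View pics/sc.png

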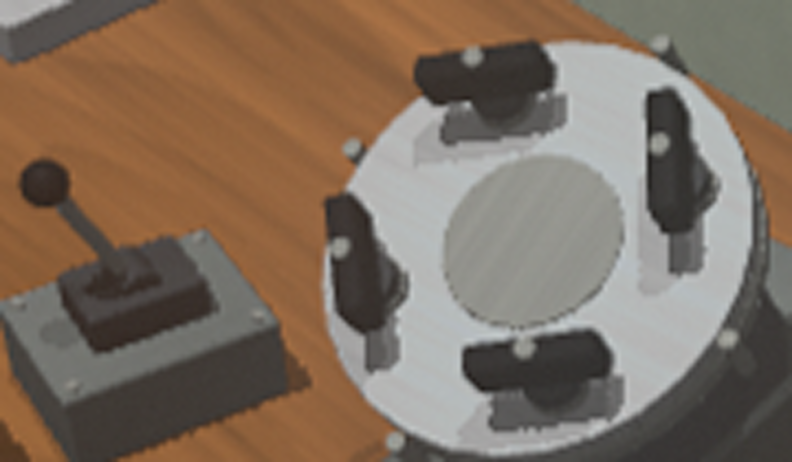

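View pics/tc.png

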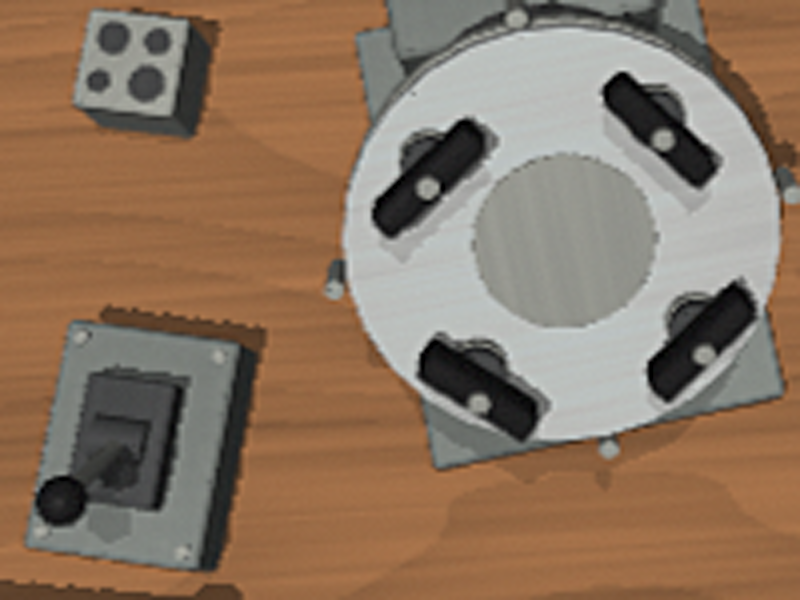

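The crops show each knob's black bar with a bright screw dot on its axis. In full-image pixels:

| Knob | Top view | Side view |
|---|---|---|
| Far left | (272,242) | (287.3,173) |
| Far right | (330.8,230) | (329.8,192.5) |
| Near left | (284.8,295.8) | (257.5,215.9) |
| Near right | (341,283.8) | (298.9,238.6) |

The lever leans towards the robot.

```bash
python3 - <<'E'
from h import *
S,T=Cam("side"),Cam("top")
t={'FL':(272,242),'FR':(330.75,230),'NL':(284.75,295.75),'NR':(341,283.75)}
s={'FL':(287.3,173),'FR':(329.8,192.5),'NL':(257.5,215.9),'NR':(298.9,238.6)}
P={}
for k in t:
    P[k],e=tri(S,s[k],T,t[k]); print(k,P[k].round(4),'gap',round(e,4))
M=np.array(list(P.values()));c=M.mean(0); print('centre',c.round(4),'radii',np.linalg.norm(M-c,axis=1).round(4))
ux=(P['FL']+P['FR']-P['NL']-P['NR']); uy=(P['FL']+P['NL']-P['FR']-P['NR'])
yaw1=np.arctan2(ux[1],ux[0]); yaw2=np.arctan2(-uy[0],uy[1]); tilt=np.arctan2(ux[2],np.hypot(*ux[:2]))
print('yaw',yaw1,yaw2,'tilt',np.degrees(tilt),'lens',np.linalg.norm(ux)/2,np.linalg.norm(uy)/2)
yaw=(yaw1+yaw2)/2
X=np.array([np.cos(yaw)*np.cos(np.pi/6),np.sin(yaw)*np.cos(np.pi/6),.5]); Y=np.array([-np.sin(yaw),np.cos(yaw),0]); Z=np.cross(X,Y)
# dots mean ~ 44mm over cover top, about 63 mm over mouth
m=c-Z*0.0635; print('mouth',m.round(4))
b=cv2.imread("pics/top0.png")
bl=blobs(b,(250,200,360,310),50)
for k in t:
    i=min(bl,key=lambda q:np.linalg.norm(q[1]-t[k]))
    ys,xs=np.nonzero(i[2]); pts=np.array([T.plane((x,y),P[k],Z) for x,y in zip(xs,ys)])-P[k]
    uv=np.c_[pts@X,pts@Y]; w,v=np.linalg.eigh(np.cov(uv.T)); d=v[:,1]; an=np.arctan2(d[1],d[0])
    phi={'FL':45,'NL':135,'NR':225,'FR':315}[k]
    th=(np.radians(phi+90)-an+np.pi/2)%np.pi-np.pi/2
    print(k,'theta',round(th,3), 'rel mouth', np.round([(P[k]-m)@X,(P[k]-m)@Y,(P[k]-m)@Z],4))
p,e=tri(S,(189.7,201.5),T,(180.2,319.4)); print('ball',p.round(4),e)
# box yaw from top corners at z .055
q=[T.plane((165+x/4,195+y/4),np.array([0,0,.055]),np.array([0,0,1.]))for x,y in((70,322),(244,343),(28,548),(203,568))]
q=np.array(q);print('boxc',q.mean(0).round(4),'dims',np.linalg.norm(q[0]-q[2]),np.linalg.norm(q[0]-q[1])); d=q[0]+q[1]-q[2]-q[3];print('yaw',np.arctan2(d[1],d[0]))
np.savez('m.npz',m=m,yaw=yaw)
E
```

```text
FL [0.5909 0.1154 0.2807] gap 0.0023
FR [0.6065 0.0056 0.2823] gap 0.0026
NL [0.4958 0.1009 0.228 ] gap 0.0029
NR [ 0.5116 -0.0078  0.2272] gap 0.0021
centre [0.5512 0.0535 0.2546] radii [0.078  0.0782 0.0776 0.0779]
yaw 0.14585531293036472 0.14252749924457442 tilt 29.334628305432165 lens 0.11006667128289556 0.11035923909478014
mouth [0.5826 0.0581 0.1996]
FL theta 0.194 rel mouth [0.0548 0.0555 0.0621]
FR theta 0.196 rel mouth [ 0.0553 -0.0554  0.0637]
NL theta 0.07 rel mouth [-0.0549  0.0548  0.0645]
NR theta 0.143 rel mouth [-0.0552 -0.055   0.0638]
ball [0.4676 0.323  0.1547] 0.001133451985606354
boxc [0.5004 0.3113 0.055 ] dims 0.12740339839701081 0.10048907016125398
yaw -0.1909504521504046
```

```bash
cat > plan.py <<'E'
from h import *
import sys
d=np.load('m.npz'); m,yaw=d['m'],float(d['yaw'])
Rw=np.array([[np.cos(yaw),-np.sin(yaw),0],[np.sin(yaw),np.cos(yaw),0],[0,0,1]])
c3,s3=np.cos(np.pi/6),.5
def uvw2p(u,v,w): return np.array([u*c3-w*s3,v,u*s3+w*c3])   # polisher axes, mm, from mouth
def p2uvw(p): return np.array([p[0]*c3+p[2]*s3,p[1],-p[0]*s3+p[2]*c3])
K={'FL':(45,+1),'NR':(225,-1),'NL':(135,+1),'FR':(315,-1)}
HX,HY=11,14.5
def peg(k,th,wtip,gap=0,s=22):
    phi,side=K[k]; a=np.radians(phi+90*side)-th
    e=np.array([np.cos(a),np.sin(a)]); n=np.array([e[1],-e[0]])  # clockwise motion
    wtop=20-5*th+44
    pts=[]
    for x in(-HX,HX):
        for y in(-HY,HY):
            for w in(wtip,wtop):
                z=(w-wtip+ x*s3)/c3
                pts.append(p2uvw(np.array([x,y,z]))[:2])
    h=max(np.array(pts)@n)
    k0=78*np.array([np.cos(np.radians(phi)),np.sin(np.radians(phi))])
    c=k0+e*s-n*(8+h+gap)
    return uvw2p(c[0],c[1],wtip)
def now():
    o=bot.get_obs(); w,x,y,z=o['tool_rot']
    tx=np.array([1-2*(y*y+z*z),2*(x*y+w*z)])
    return (Rw.T@(np.array(o['eef_pos'])-m))*1000, np.arctan2(tx[1],tx[0]), o
def show(wp):
    p,a,o=now(); print('now',p.round(1),'turn needed',round((a-(yaw+np.pi)+np.pi)%(2*np.pi)-np.pi,3),'t',round(o['t'],2))
    for name,q in wp:
        dq=q-p; print(name,q.round(1),'rows(tool) mm',np.round([-dq[0],dq[1],-dq[2]],1)); p=q
E
python3 - <<'E'
from plan import *
wp=[]
for k,t0 in(('FL',.19),('NR',.14),('NL',.07),('FR',.2)):
    s=peg(k,t0,38,6); wp.append((k+' above',s+[0,0,70])); wp.append((k+' down',s))
    for t in (.35,.5,.65,.8): wp.append((f'{k} {t}',peg(k,t,38)))
    e=wp[-1][1]; wp.append((k+' up',peg(k,.8,38,6)+[0,0,70]))
show(wp)
E
```

```text
now [-244.5  608.5   30.9] turn needed -0.529 t 0.1
FL above [-13.9  48.3 105.8] rows(tool) mm [-230.6 -560.2  -75. ]
FL down [-13.9  48.3  35.8] rows(tool) mm [-0.  0. 70.]
FL 0.35 [-9.4 58.9 38.5] rows(tool) mm [-4.5 10.6 -2.6]
FL 0.5 [-7.6 65.8 39.5] rows(tool) mm [-1.8  6.8 -1. ]
FL 0.65 [-4.3 72.2 41.4] rows(tool) mm [-3.3  6.4 -1.9]
FL 0.8 [-0.1 77.6 43.8] rows(tool) mm [-4.3  5.5 -2.5]
FL up [ -5.3  77.7 110.8] rows(tool) mm [  5.2   0.1 -67. ]
NR above [-109.   -64.4   50.9] rows(tool) mm [ 103.8 -142.1   59.9]
NR down [-109.   -64.4  -19.1] rows(tool) mm [-0.  0. 70.]
NR 0.35 [-104.9  -51.4  -16.7] rows(tool) mm [-4.1 13.  -2.4]
NR 0.5 [-103.1  -44.5  -15.7] rows(tool) mm [-1.8  6.8 -1. ]
NR 0.65 [-99.8 -38.2 -13.8] rows(tool) mm [-3.3  6.4 -1.9]
NR 0.8 [-95.6 -32.7 -11.3] rows(tool) mm [-4.3  5.5 -2.5]
NR up [-100.8  -32.6   55.7] rows(tool) mm [  5.2   0.1 -67. ]
NL above [-62.2  15.6  77.9] rows(tool) mm [-38.5  48.2 -22.3]
NL down [-62.2  15.6   7.9] rows(tool) mm [-0.  0. 70.]
NL 0.35 [-74.4  21.8   0.9] rows(tool) mm [12.1  6.2  7. ]
NL 0.5 [-78.8  24.5  -1.6] rows(tool) mm [4.5 2.7 2.6]
NL 0.65 [-82.8  28.3  -3.9] rows(tool) mm [4.  3.8 2.3]
NL 0.8 [-86.1  32.6  -5.8] rows(tool) mm [3.3 4.3 1.9]
NL up [-86.2  26.6  64.1] rows(tool) mm [  0.1  -6.  -70. ]
FR above [ 28.7 -94.9 130.5] rows(tool) mm [-114.9 -121.5  -66.3]
FR down [ 28.7 -94.9  60.5] rows(tool) mm [-0.  0. 70.]
FR 0.35 [ 21.2 -88.5  56.1] rows(tool) mm [7.6 6.4 4.4]
FR 0.5 [ 16.7 -85.8  53.5] rows(tool) mm [4.5 2.7 2.6]
FR 0.65 [ 12.7 -82.   51.2] rows(tool) mm [4.  3.8 2.3]
FR 0.8 [  9.4 -77.7  49.3] rows(tool) mm [3.3 4.3 1.9]
FR up [  9.3 -83.7 119.3] rows(tool) mm [  0.1  -6.  -70. ]
```

```bash
python3 nudge.py '[[0,0,-0.03,-0.132,0],[0,0,-0.03,-0.132,0],[0,0,-0.03,-0.132,0],[0,0,-0.03,-0.132,0],[-0.015,-0.035,0,0,0],[-0.015,-0.035,0,0,0],[-0.015,-0.035,0,0,0],[-0.015,-0.035,0,0,0],[-0.015,-0.035,0,0,0],[-0.015,-0.035,0,0,0],[-0.015,-0.035,0,0,0],[-0.015,-0.035,0,0,0],[-0.015,-0.035,0,0,0],[-0.015,-0.035,0,0,0],[-0.015,-0.035,0,0,0],[-0.015,-0.035,0,0,0],[-0.015,-0.035,0,0,0],[-0.015,-0.035,0,0,0],[-0.015,-0.035,0,0,0],[-0.005,-0.035,0,0,0]]'; python3 -c "
from plan import *
show([('FL down',peg('FL',.19,38,6))])"
```

```text
t: 2.1
eef_pos: [0.5618, 0.1027, 0.3507]
tool_rot: [-0.0, -0.071, 0.997, -0.0]
contact_force: [-0.2, -0.1, 0.6]
gripper_width: 0.001
grasp_force: 0.0
now [-14.2  47.2 151.2] turn needed -0.001 t 2.1
FL down [-13.9  48.3  35.8] rows(tool) mm [ -0.3   1.2 115.3]
```

```bash
python3 nudge.py '[[0,0.001,0.04,0,0],[0,0,0.04,0,0],[0,0,0.035,0,0],[0,0,0,0,0]]'; python3 nudge.py '[[-0.0025,0.0055,-0.0015,0,0],[-0.002,0.005,-0.001,0,0],[-0.002,0.007,-0.001,0,0],[-0.003,0.006,-0.002,0,0],[-0.0045,0.0055,-0.0025,0,0],[0,0,0,0,0]]'; python3 - <<'E'
from plan import *
show([('FL .8',peg('FL',.8,38))])
cv2.imwrite('pics/t1.png',bot.read_camera('top')); cv2.imwrite('pics/s1.png',bot.read_camera('side'))
a=cv2.imread('pics/s1.png')[130:270,200:380]; b=cv2.imread('pics/t1.png')[180:320,230:380]
cv2.imwrite('pics/c1.png',np.hstack([cv2.resize(a,(400,311)),cv2.resize(b,(333,311))]))
E
```

```text
t: 2.5
eef_pos: [0.5572, 0.1044, 0.2314]
tool_rot: [-0.005, -0.072, 0.997, -0.001]
contact_force: [-0.8, 0.2, 0.5]
gripper_width: 0.005
grasp_force: 0.0
t: 3.1
eef_pos: [0.571, 0.1375, 0.245]
tool_rot: [0.0, -0.072, 0.997, 0.001]
contact_force: [-2.2, -1.9, 2.3]
gripper_width: -0.001
grasp_force: 1.1
now [-0.1 80.3 45.4] turn needed 0.001 t 3.1
FL .8 [-0.1 77.6 43.8] rows(tool) mm [-0.1 -2.6  1.6]
```

View pics/c1.png

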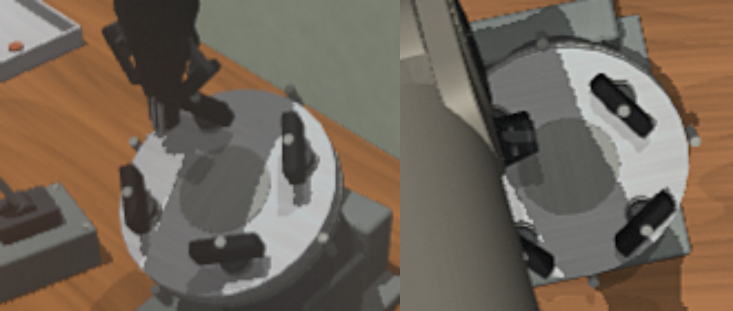

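The side view shows the far-left bar turned by the closed fingers, and the other three untouched. Next is near right.

```bash
python3 nudge.py '[[0.005,0,-0.03,0,0],[0,0,-0.035,0,0],[0.026,-0.036,0,0,0],[0.026,-0.036,0,0,0],[0.026,-0.036,0,0,0],[0.026,-0.036,0,0,0],[0,0,0.04,0,0],[0,0,0.045,0,0],[0,0,0.044,0,0],[0,0,0,0,0]]';  python3 - <<'E'
from plan import *
show([('NR dn',peg('NR',.14,38,6))]+[(str(t),peg('NR',t,38)) for t in (.35,.5,.65,.8)])
cv2.imwrite('pics/t2.png',bot.read_camera('top')); cv2.imwrite('pics/s2.png',bot.read_camera('side'))
a=cv2.imread('pics/s2.png')[130:270,200:380]; b=cv2.imread('pics/t2.png')[180:320,230:380]
cv2.imwrite('pics/c2.png',np.hstack([cv2.resize(a,(400,311)),cv2.resize(b,(333,311))]))
E
```

```text
t: 4.2
eef_pos: [0.4797, -0.022, 0.1761]
tool_rot: [-0.004, -0.072, 0.997, -0.0]
contact_force: [-0.7, 0.5, 0.7]
gripper_width: -0.002
grasp_force: 0.0
now [-113.3  -64.5  -23.4] turn needed -0.001 t 4.2
NR dn [-109.   -64.4  -19.1] rows(tool) mm [-4.3  0.1 -4.3]
0.35 [-104.9  -51.4  -16.7] rows(tool) mm [-4.1 13.  -2.4]
0.5 [-103.1  -44.5  -15.7] rows(tool) mm [-1.8  6.8 -1. ]
0.65 [-99.8 -38.2 -13.8] rows(tool) mm [-3.3  6.4 -1.9]
0.8 [-95.6 -32.7 -11.3] rows(tool) mm [-4.3  5.5 -2.5]
```

View pics/c2.png

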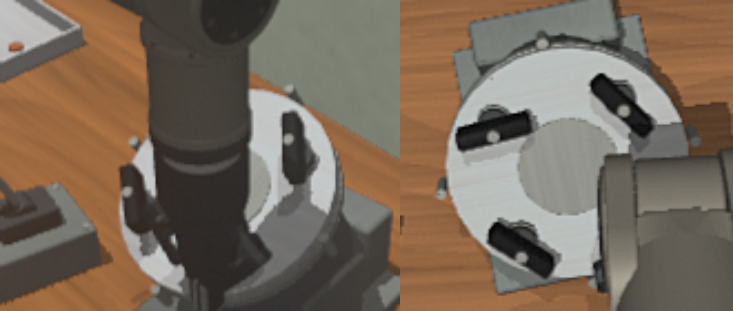

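The top view shows the far-left bar turned to roughly across the cover. I'll measure its angle now and then push near right.

```bash
cat >> plan.py <<'E'
def angle(img,keys,drop=0):
    T=Cam('top'); X=Rw@uvw2p(1,0,0);Y=Rw@np.array([0,1,0.]);Z=Rw@uvw2p(0,0,1.)
    for k in keys:
        phi=np.radians(K[k][0]); C=m+(X*np.cos(phi)+Y*np.sin(phi))*.078+Z*.060
        c=T.proj(C); x,y=c.astype(int)
        bl=blobs(img,(x-22,y-22,x+23,y+23),50,100)
        if not bl: print(k,'hidden');continue
        i=min(bl,key=lambda q:np.linalg.norm(q[1]-c)); ys,xs=np.nonzero(i[2])
        pts=np.array([T.plane((a,b),C,Z) for a,b in zip(xs,ys)])-C
        w,v=np.linalg.eigh(np.cov(np.c_[pts@X,pts@Y].T)); dd=v[:,1]
        th=(phi+np.pi/2-np.arctan2(dd[1],dd[0])+.6)%np.pi-.6
        print(k,'theta',round(th,3),'len',round(4*np.sqrt(w[1])*1000*.87),'wid',round(4*np.sqrt(w[0])*1000*.87))
E
python3 -c "
from plan import *
angle(cv2.imread('pics/t2.png'),['FL','FR','NL'])"
python3 nudge.py '[[-0.003,0.006,-0.001,0,0],[-0.001,0.007,-0.001,0,0],[-0.002,0.007,-0.001,0,0],[-0.003,0.006,-0.002,0,0],[-0.004,0.0055,-0.002,0,0],[0,0,0,0,0],[0,0,0,0,0]]';  python3 - <<'E'
from plan import *
show([('0.8',peg('NR',.8,38)),('NRup',peg('NR',.8,38,6)+[0,0,60]),('NL above',peg('NL',.07,38,6)+[0,0,40]),('NLdn',peg('NL',.07,38,6))])
E
```

```text
FL theta 0.73 len 65 wid 20
FR theta 0.201 len 69 wid 18
NL theta 0.071 len 65 wid 23
t: 5.0
eef_pos: [0.4918, 0.0117, 0.1875]
tool_rot: [0.0, -0.072, 0.997, 0.0]
contact_force: [-1.2, 0.4, 1.3]
gripper_width: 0.002
grasp_force: 0.8
now [-96.5 -32.9 -12.1] turn needed -0.0 t 5.0
0.8 [-95.6 -32.7 -11.3] rows(tool) mm [-1.   0.2 -0.7]
NRup [-100.8  -32.6   45.7] rows(tool) mm [  5.2   0.1 -57. ]
NL above [-62.2  15.6  47.9] rows(tool) mm [-38.5  48.2  -2.3]
NLdn [-62.2  15.6   7.9] rows(tool) mm [-0.  0. 40.]
```

```bash
python3 nudge.py '[[-0.003,0.004,-0.002,0,0],[0,0,0,0,0],[0.006,-0.002,-0.035,0,0],[0,0,-0.03,0,0],[-0.019,0.024,0,0,0],[-0.019,0.023,0,0,0],[0,0,0.025,0,0],[0,0,0.018,0,0],[0,0,0,0,0],[0,0,0,0,0]]';  python3 - <<'E'
from plan import *
show([('NLdn',peg('NL',.07,38,6))]+[(str(t),peg('NL',t,38)) for t in (.35,.5,.65,.8)])
b=bot.read_camera('top');cv2.imwrite('pics/t3.png',b);angle(b,K)
E
```

```text
t: 6.0
eef_pos: [0.5197, 0.0646, 0.2117]
tool_rot: [0.0, -0.071, 0.997, 0.0]
contact_force: [-0.6, 0.9, 1.1]
gripper_width: -0.001
grasp_force: 0.0
now [-61.4  15.5  12.2] turn needed -0.001 t 6.0
NLdn [-62.2  15.6   7.9] rows(tool) mm [0.9 0.1 4.2]
0.35 [-74.4  21.8   0.9] rows(tool) mm [12.1  6.2  7. ]
0.5 [-78.8  24.5  -1.6] rows(tool) mm [4.5 2.7 2.6]
0.65 [-82.8  28.3  -3.9] rows(tool) mm [4.  3.8 2.3]
0.8 [-86.1  32.6  -5.8] rows(tool) mm [3.3 4.3 1.9]
FL hidden
NR theta 1.36 len 57 wid 34
NL hidden
FR theta 0.334 len 63 wid 32
```

```bash
python3 nudge.py '[[0.001,0,0.004,0,0],[0.006,0.003,0.0035,0,0],[0.006,0.003,0.0035,0,0],[0.0045,0.003,0.0025,0,0],[0.004,0.004,0.002,0,0],[0.003,0.0045,0.002,0,0],[0.001,0.0015,0,0,0],[0,0,0,0,0],[0,0,0,0,0]]';  python3 - <<'E'
from plan import *
show([('NL .8',peg('NL',.8,38)),('NLup',peg('NL',.8,38,6)+[0,0,60]),('FR above',peg('FR',.2,38,6)+[0,0,60])])
E
```

```text
t: 6.95
eef_pos: [0.4909, 0.0792, 0.1937]
tool_rot: [-0.0, -0.071, 0.997, -0.0]
contact_force: [1.5, -1.7, -1.2]
gripper_width: -0.001
grasp_force: 1.3
now [-87.8  34.1  -5.9] turn needed -0.001 t 6.95
NL .8 [-86.1  32.6  -5.8] rows(tool) mm [-1.7 -1.5 -0. ]
NLup [-86.2  26.6  54.1] rows(tool) mm [  0.1  -6.  -60. ]
FR above [ 28.7 -94.9 120.5] rows(tool) mm [-114.9 -121.5  -66.3]
```

```bash
python3 nudge.py '[[0,-0.006,-0.043,0,0],[0,0,-0.043,0,0],[0,0,-0.043,0,0],[-0.029,-0.031,0,0,0],[-0.029,-0.031,0,0,0],[-0.029,-0.030,0,0,0],[-0.029,-0.031,0,0,0],[0,0,0.032,0,0],[0,0,0.030,0,0],[0,0,0,0,0],[0,0,0,0,0]]';  python3 - <<'E'
from plan import *
show([('FRdn',peg('FR',.2,38,6))]+[(str(t),peg('FR',t,38)) for t in (.35,.5,.65,.8)])
b=bot.read_camera('top');cv2.imwrite('pics/t4.png',b);angle(b,K)
E
```

```text
t: 8.05
eef_pos: [0.6242, -0.0309, 0.261]
tool_rot: [-0.001, -0.072, 0.997, 0.0]
contact_force: [0.0, 1.2, 0.5]
gripper_width: -0.001
grasp_force: 0.0
now [ 28.3 -94.1  61.4] turn needed -0.0 t 8.05
FRdn [ 28.7 -94.9  60.5] rows(tool) mm [-0.4 -0.8  0.9]
0.35 [ 21.2 -88.5  56.1] rows(tool) mm [7.6 6.4 4.4]
0.5 [ 16.7 -85.8  53.5] rows(tool) mm [4.5 2.7 2.6]
0.65 [ 12.7 -82.   51.2] rows(tool) mm [4.  3.8 2.3]
0.8 [  9.4 -77.7  49.3] rows(tool) mm [3.3 4.3 1.9]
FL theta 0.729 len 65 wid 20
NR hidden
NL theta 0.805 len 69 wid 19
FR hidden
```

```bash
python3 nudge.py '[[0.004,0.003,0.0025,0,0],[0.004,0.003,0.0025,0,0],[0.0045,0.003,0.0025,0,0],[0.004,0.004,0.002,0,0],[0.003,0.0045,0.002,0,0],[0.001,0.0015,0,0,0],[0,0,0,0,0],[0,-0.006,-0.04,0,0],[0,0,-0.035,0,0],[0.01,0.03,0,0,0],[0,0.04,0,0,0],[0,0.04,0,0,0],[0,0.04,0,0,0],[0,0,0,0,0]]';  python3 - <<'E'
from plan import *
b=bot.read_camera('top');cv2.imwrite('pics/t5.png',b);angle(b,K)
w=[('FLab',peg('FL',.72,35,6)+[0,0,60]),('dn',peg('FL',.72,35,6))]
for t in (.9,1.1,1.25,1.4,1.57): w.append((str(t),peg('FL',t,35)))
show(w)
E
```

```text
t: 9.5
eef_pos: [0.5686, 0.1335, 0.3237]
tool_rot: [-0.002, -0.077, 0.997, 0.002]
contact_force: [-0.3, 1.1, -0.3]
gripper_width: -0.0
grasp_force: 0.0
FL theta 2.167 len 56 wid 41
NR theta 0.82 len 61 wid 28
NL theta 0.778 len 73 wid 12
FR theta 0.758 len 68 wid 17
now [ -2.8  72.8 124.2] turn needed 0.006 t 9.55
FLab [-7.5 74.3 96.1] rows(tool) mm [ 4.7  1.6 28.1]
dn [-7.5 74.3 36.1] rows(tool) mm [-0.  0. 60.]
0.9 [ 1.2 81.2 41.1] rows(tool) mm [-8.7  6.8 -5. ]
1.1 [ 5.3 87.7 43.5] rows(tool) mm [-4.1  6.5 -2.4]
1.25 [ 9.7 91.7 46. ] rows(tool) mm [-4.4  4.  -2.5]
1.4 [15.  94.5 49.1] rows(tool) mm [-5.3  2.9 -3.1]
1.57 [21.7 96.1 53. ] rows(tool) mm [-6.8  1.5 -3.9]
```

```bash
python3 nudge.py '[[0.005,0.001,0.03,0,0],[0,0,0.03,0,0],[0,0,0.028,0,0],[0,0,0,0,0],[-0.0045,0.0035,-0.0025,0,0],[-0.0045,0.0035,-0.0025,0,0],[-0.004,0.0065,-0.0025,0,0],[-0.0045,0.004,-0.0025,0,0],[-0.005,0.003,-0.003,0,0],[-0.007,0.0015,-0.004,0,0],[0,0,0,0,0],[0,0,0,0,0]]';  python3 -c "
from plan import *
show([('1.57',peg('FL',1.57,35))])"
python3 nudge.py '[[-0.002,0,-0.001,0,0],[0,0,0,0,0]]'
python3 nudge.py '[[-0.002,0,-0.001,0,0],[0,0,0,0,0]]'
```

```text
t: 10.75
eef_pos: [0.5927, 0.1526, 0.2542]
tool_rot: [0.001, -0.072, 0.997, 0.001]
contact_force: [-2.3, 1.6, 1.2]
gripper_width: -0.002
grasp_force: 1.4
now [23.5 92.1 54.6] turn needed -0.0 t 10.75
1.57 [21.7 96.1 53. ] rows(tool) mm [1.8 4.  1.7]
t: 10.95
eef_pos: [0.5939, 0.1523, 0.2546]
tool_rot: [0.0, -0.072, 0.997, 0.0]
contact_force: [-4.1, 0.9, 1.0]
gripper_width: 0.001
grasp_force: 2.0
t: 11.15
eef_pos: [0.5946, 0.1524, 0.2548]
tool_rot: [-0.002, -0.072, 0.997, 0.0]
contact_force: [-7.5, 1.2, 0.7]
gripper_width: 0.002
grasp_force: 3.4
```

```bash
python3 nudge.py '[[-0.002,-0.002,0,0,0],[0,0,0,0,0]]'
python3 nudge.py '[[-0.002,-0.002,0,0,0],[0,0,0,0,0]]'
```

```text
t: 11.35
eef_pos: [0.5953, 0.1521, 0.2547]
tool_rot: [-0.003, -0.072, 0.997, 0.001]
contact_force: [-13.0, 3.5, 4.0]
gripper_width: 0.001
grasp_force: 6.3
t: 11.55
eef_pos: [0.596, 0.1519, 0.2547]
tool_rot: [-0.005, -0.073, 0.997, 0.002]
contact_force: [-18.0, 5.9, 7.2]
gripper_width: -0.001
grasp_force: 9.3
```

```bash
python3 nudge.py '[[0.008,0.006,0,0,0],[0.003,0,-0.035,0,0],[0,0,-0.03,0,0],[0,0,0,0,0]]'; python3 - <<'E'
from plan import *
w=[('ab',peg('NR',.75,35,6)+[0,0,120]),('dn',peg('NR',.75,35,6))]
for t in (.9,1.1,1.25,1.4,1.57): w.append((str(t),peg('NR',t,35)))
show(w)
E
```

```text
t: 11.95
eef_pos: [0.592, 0.1531, 0.3255]
tool_rot: [0.005, -0.071, 0.997, 0.001]
contact_force: [1.0, 0.3, -0.0]
gripper_width: 0.0
grasp_force: 0.0
now [ 23.   92.7 126. ] turn needed -0.002 t 11.95
ab [-102.1  -34.6  101.5] rows(tool) mm [ 125.  -127.3   24.5]
dn [-102.1  -34.6  -18.5] rows(tool) mm [ -0.   0. 120.]
0.9 [-94.3 -29.1 -14.1] rows(tool) mm [-7.8  5.5 -4.5]
1.1 [-90.2 -22.6 -11.7] rows(tool) mm [-4.1  6.5 -2.4]
1.25 [-85.8 -18.6  -9.1] rows(tool) mm [-4.4  4.  -2.5]
1.4 [-80.5 -15.8  -6.1] rows(tool) mm [-5.3  2.9 -3.1]
1.57 [-73.8 -14.2  -2.2] rows(tool) mm [-6.8  1.5 -3.9]
```

```bash
python3 nudge.py '[[0.032,-0.032,0,0,0],[0.032,-0.032,0,0,0],[0.032,-0.032,0,0,0],[0.031,-0.032,0,0,0],[0,0,0.048,0,0],[0,0,0.048,0,0],[0,0,0.046,0,0],[0,0,0,0,0],[0,0,0,0,0]]';python3 -c "
from plan import *
show([('dn',peg('NR',.75,35,6))])
b=bot.read_camera('top');cv2.imwrite('pics/t6.png',b);angle(b,K)"
python3 nudge.py '[[-0.004,0.003,-0.0025,0,0],[-0.004,0.003,-0.0025,0,0],[-0.004,0.0065,-0.0025,0,0],[-0.0045,0.004,-0.0025,0,0],[-0.005,0.003,-0.003,0,0],[-0.007,0.0015,-0.004,0,0],[-0.004,-0.002,-0.001,0,0],[0,0,0,0,0],[0,0,0,0,0]]'
python3 nudge.py '[[-0.003,-0.003,0,0,0],[0,0,0,0,0]]'
```

```text
t: 12.85
eef_pos: [0.4817, 0.0079, 0.1788]
tool_rot: [-0.0, -0.071, 0.997, -0.0]
contact_force: [0.2, 0.1, 0.3]
gripper_width: 0.002
grasp_force: 0.0
now [-107.1  -35.2  -20.8] turn needed -0.002 t 12.85
dn [-102.1  -34.6  -18.5] rows(tool) mm [-5.   0.5 -2.2]
FL theta 1.585 len 65 wid 20
NR hidden
NL theta 0.803 len 69 wid 19
FR theta 0.771 len 69 wid 17
t: 13.8
eef_pos: [0.5113, 0.0324, 0.1966]
tool_rot: [0.001, -0.072, 0.997, 0.0]
contact_force: [-1.8, 2.8, 1.5]
gripper_width: 0.007
grasp_force: 1.5
t: 14.0
eef_pos: [0.5147, 0.0303, 0.1966]
tool_rot: [0.001, -0.072, 0.997, 0.001]
contact_force: [-2.4, 4.5, 2.3]
gripper_width: 0.002
grasp_force: 2.3
```

```bash
for i in 1 2; do python3 nudge.py '[[-0.003,-0.003,0,0,0],[0,0,0,0,0]]' | grep -E "eef|contact"; done
```

```text
eef_pos: [0.5165, 0.0294, 0.1965]
contact_force: [-8.6, 9.0, 7.5]
eef_pos: [0.5176, 0.029, 0.1964]
contact_force: [-17.2, 14.1, 15.2]
```

```bash
python3 nudge.py '[[0.01,0.008,0,0,0],[0.003,0,-0.035,0,0],[0,0,-0.03,0,0],[0,0,0,0,0],[0,0,0,0,0]]'; python3 - <<'E'
from plan import *
w=[('dn',peg('NL',.79,35,6))]
for t in (.9,1.1,1.25,1.4,1.57): w.append((str(t),peg('NL',t,35)))
show(w)
E
```

```text
t: 14.9
eef_pos: [0.5078, 0.0298, 0.262]
tool_rot: [0.002, -0.071, 0.997, 0.0]
contact_force: [-0.9, 0.0, -0.5]
gripper_width: -0.001
grasp_force: 0.0
now [-78.1 -17.2  62.4] turn needed -0.002 t 14.9
dn [-84.4  26.6  -8.3] rows(tool) mm [ 6.3 43.9 70.7]
0.9 [-86.7  32.4  -9.7] rows(tool) mm [2.3 5.7 1.3]
1.1 [-91.4  33.5 -12.4] rows(tool) mm [4.7 1.2 2.7]
1.25 [-94.9  35.9 -14.4] rows(tool) mm [3.5 2.4 2. ]
1.4 [-98.1  39.7 -16.2] rows(tool) mm [3.1 3.7 1.8]
1.57 [-100.7   45.3  -17.7] rows(tool) mm [2.6 5.7 1.5]
```

```bash
python3 nudge.py '[[0.003,0.021,0,0,0],[0.003,0.021,0,0,0],[0,0,0.04,0,0],[0,0,0.03,0,0],[0,0,0,0,0],[0,0,0,0,0]]';python3 -c "
from plan import *
show([('dn',peg('NL',.79,35,6))])
b=bot.read_camera('top');cv2.imwrite('pics/t7.png',b);angle(b,K)"
python3 nudge.py '[[0.0025,0.0065,0.0015,0,0],[0.0045,0.0015,0.0025,0,0],[0.0035,0.0025,0.002,0,0],[0.003,0.004,0.002,0,0],[0.0025,0.0055,0.0015,0,0],[-0.002,0.004,0,0,0],[0,0,0,0,0],[0,0,0,0,0]]'
python3 nudge.py '[[-0.003,0.003,0,0,0],[0,0,0,0,0]]'
```

```text
t: 15.5
eef_pos: [0.4947, 0.0704, 0.1909]
tool_rot: [-0.001, -0.071, 0.997, -0.0]
contact_force: [0.7, 0.2, 0.5]
gripper_width: 0.001
grasp_force: 0.0
now [-85.2  24.8  -8.6] turn needed -0.002 t 15.5
dn [-84.4  26.6  -8.3] rows(tool) mm [-0.8  1.8 -0.3]
FL theta 1.502 len 55 wid 19
NR theta 1.54 len 66 wid 44
NL hidden
FR theta 0.762 len 67 wid 19
t: 16.35
eef_pos: [0.4771, 0.093, 0.1816]
tool_rot: [-0.001, -0.072, 0.997, 0.0]
contact_force: [-2.5, -1.4, -0.0]
gripper_width: 0.0
grasp_force: 1.2
t: 16.55
eef_pos: [0.4783, 0.0955, 0.1811]
tool_rot: [-0.002, -0.072, 0.997, -0.001]
contact_force: [-5.8, -4.1, 2.0]
gripper_width: -0.003
grasp_force: 3.7
```

```bash
for i in 1 2 3; do python3 nudge.py '[[-0.002,0.002,0,0,0],[0,0,0,0,0]]' | grep -E "eef|contact"; done
```

```text
eef_pos: [0.4786, 0.0962, 0.1807]
contact_force: [-10.8, -7.9, 7.2]
eef_pos: [0.4787, 0.0969, 0.1805]
contact_force: [-16.0, -12.1, 11.2]
eef_pos: [0.4788, 0.0976, 0.1802]
contact_force: [-20.3, -16.8, 16.6]
```

Near left is at its stop, so far right is next.

```bash
python3 nudge.py '[[0.012,-0.012,0,0,0],[0,0,-0.045,0,0],[0,0,-0.045,0,0],[0,0,-0.045,0,0],[0,0,0,0,0],[0,0,0,0,0]]'; python3 - <<'E'
from plan import *
b=bot.read_camera('top');cv2.imwrite('pics/t8.png',b);angle(b,K)
w=[('dn',peg('FR',.77,35,6))]
for t in (.9,1.1,1.25,1.4,1.57): w.append((str(t),peg('FR',t,35)))
show(w)
E
```

```text
t: 17.75
eef_pos: [0.4761, 0.0902, 0.3179]
tool_rot: [0.002, -0.072, 0.997, 0.001]
contact_force: [-0.1, 0.2, -0.7]
gripper_width: -0.002
grasp_force: 0.0
FL theta 0.77 len 22 wid 18
NR theta 1.633 len 65 wid 24
NL hidden
FR theta 0.763 len 66 wid 19
now [-101.8   46.9  116.9] turn needed -0.0 t 17.8
dn [ 11.6 -84.2  47.1] rows(tool) mm [-113.4 -131.1   69.8]
0.9 [  8.8 -77.9  45.5] rows(tool) mm [2.8 6.2 1.6]
1.1 [  4.1 -76.8  42.8] rows(tool) mm [4.7 1.2 2.7]
1.25 [  0.6 -74.4  40.8] rows(tool) mm [3.5 2.4 2. ]
1.4 [ -2.5 -70.7  39. ] rows(tool) mm [3.1 3.7 1.8]
1.57 [ -5.2 -65.   37.4] rows(tool) mm [2.6 5.7 1.5]
```

```bash
python3 nudge.py '[[-0.028,-0.033,0,0,0],[-0.028,-0.033,0,0,0],[-0.028,-0.033,0,0,0],[-0.029,-0.033,0,0,0],[0,0,0.035,0,0],[0,0,0.035,0,0],[0,0,0,0,0],[0,0,0,0,0]]';python3 -c "
from plan import *
show([('dn',peg('FR',.77,35,6))])
b=bot.read_camera('top');cv2.imwrite('pics/t9.png',b);angle(b,K)"
python3 nudge.py '[[0.0025,0.0065,0.0015,0,0],[0.0045,0.0015,0.0025,0,0],[0.0035,0.0025,0.002,0,0],[0.003,0.004,0.002,0,0],[0.0025,0.0055,0.0015,0,0],[-0.003,0.005,0,0,0],[0,0,0,0,0],[0,0,0,0,0]]'
for i in 1 2; do python3 nudge.py '[[-0.003,0.003,0,0,0],[0,0,0,0,0]]'| grep -E "eef|contact";done
```

```text
t: 18.6
eef_pos: [0.6052, -0.025, 0.2458]
tool_rot: [-0.001, -0.072, 0.997, -0.0]
contact_force: [0.1, -0.3, 1.2]
gripper_width: 0.004
grasp_force: 0.0
now [ 10.4 -85.4  46.2] turn needed -0.001 t 18.6
dn [ 11.6 -84.2  47.1] rows(tool) mm [-1.2  1.2 -0.9]
FL theta 1.592 len 64 wid 21
NR hidden
NL theta 1.528 len 68 wid 21
FR hidden
t: 19.45
eef_pos: [0.5885, -0.0021, 0.2369]
tool_rot: [-0.001, -0.072, 0.997, 0.0]
contact_force: [-3.6, -1.3, -0.2]
gripper_width: -0.004
grasp_force: 1.5
eef_pos: [0.5897, -0.0004, 0.2366]
contact_force: [-7.8, -5.9, 3.3]
eef_pos: [0.59, 0.0004, 0.2364]
contact_force: [-15.9, -9.8, 8.0]
```

```bash
python3 nudge.py '[[-0.002,0.002,0,0,0],[0,0,0,0,0]]'| grep -E "eef|contact"; python3 nudge.py '[[0.012,-0.012,0,0,0],[0,0,-0.045,0,0],[0,0,-0.045,0,0],[0,0.03,0,0,0],[0,0.05,0,0,0],[0,0.05,0,0,0],[0,0.05,0,0,0],[0,0.05,0,0,0],[0,0.05,0,0,0],[0,0.04,0,0,0],[0,0,0,0,0],[0,0,0,0,0]]'; python3 - <<'E'
from plan import *
a=bot.read_camera('side');b=bot.read_camera('top');cv2.imwrite('pics/t10.png',b);angle(b,K)
show([]);S,T=Cam('side'),Cam('top')
cv2.imwrite('pics/c10.png',np.hstack([cv2.resize(a[130:270,180:360],(400,311)),cv2.resize(b[180:350,150:370],(400,311))]))
E
```

```text
eef_pos: [0.5902, 0.001, 0.2363]
contact_force: [-21.6, -13.6, 11.1]
t: 21.25
eef_pos: [0.5398, 0.3118, 0.3271]
tool_rot: [0.0, -0.073, 0.997, 0.0]
contact_force: [-0.1, -0.2, 1.0]
gripper_width: -0.005
grasp_force: 0.0
FL theta 1.583 len 65 wid 19
NR theta 1.618 len 67 wid 21
NL theta 1.521 len 68 wid 22
FR theta 1.546 len 65 wid 20
now [ -5.2 254.1 127.9] turn needed -0.003 t 21.35
```

View pics/c10.png

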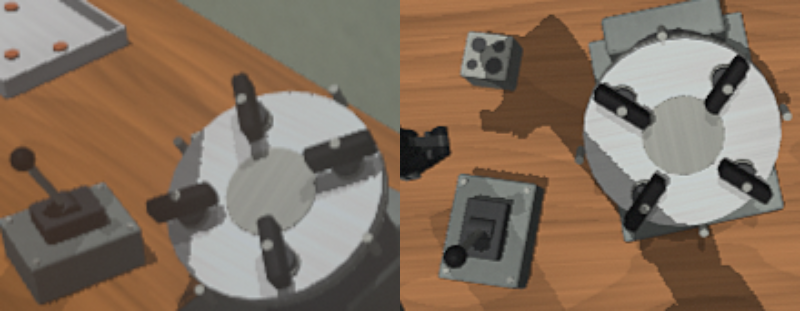

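All four bars now point to the cover's middle and the cover sits flat. The lever is still off, with its ball at about (22,158) in the left crop. Next I go behind the lever.

```bash
python3 nudge.py '[[0,0,0,0.112,0],[0,0,0,0.112,0],[0,0,0,0.111,0],[0.038,-0.001,0,0,0],[0.038,-0.001,0,0,0],[0.037,-0.001,0,0,0],[0,0,0,0,0],[0,0,0.045,0,0],[0,0,0.045,0,0],[0,0,0.045,0,0],[0,0,0.045,0,0],[0,0,0.007,0,0],[0,0,0,0,0],[0,0,0,0,0]]'
python3 - <<'E'
from plan import *
p,a,o=now(); d=np.array([np.cos(-.191),np.sin(-.191)]); n=np.array([-d[1],d[0]])
r=np.array([.4676,.323])-o['eef_pos'][:2]; print('ahead to ball',r@d,'lateral',r@n,'yaw err',a-np.pi+.191)
E
```

```text
t: 22.75
eef_pos: [0.4308, 0.3289, 0.1425]
tool_rot: [0.001, 0.096, 0.995, 0.001]
contact_force: [1.6, -0.1, 0.1]
gripper_width: 0.001
grasp_force: 0.0
ahead to ball 0.037284319692906125 lateral 0.001201713237002656 yaw err -0.002234335321892822
```

```bash
python3 nudge.py '[[-0.015,0.001,0,0,0],[-0.015,0,0,0,0],[-0.015,0,0,0,0],[-0.015,0,0,0,0],[-0.015,0,0,0,0],[-0.015,0,0,0,0],[-0.005,0,0,0,0],[0,0,0,0,0],[0,0,0,0,0]]'
for i in 1 2 3; do python3 nudge.py '[[-0.004,0,0,0,0],[0,0,0,0,0]]'| grep -E "eef|contact";done
```

```text
t: 23.65
eef_pos: [0.5219, 0.3109, 0.1399]
tool_rot: [-0.001, 0.096, 0.995, -0.001]
contact_force: [-2.7, -0.8, 0.4]
gripper_width: 0.0
grasp_force: 1.3
eef_pos: [0.5223, 0.3109, 0.1397]
contact_force: [-13.3, -1.2, 7.8]
eef_pos: [0.5226, 0.3108, 0.1395]
contact_force: [-24.6, -2.0, 16.0]
eef_pos: [0.5229, 0.3108, 0.1394]
contact_force: [-35.1, -2.3, 24.1]
```

```bash
python3 nudge.py '[[0.015,0,0,0,0],[0.02,0,0,0,0],[0.02,0,0,0,0],[0,0,-0.045,0,0],[0,0,-0.045,0,0],[0,0,-0.045,0,0],[0,0.05,0,0,0],[0,0.05,0,0,0],[0,0.05,0,0,0],[0,0.05,0,0,0],[0,0,0,0,0],[0,0,0,0,0],[0,0,0,0,0]]'; python3 - <<'E'
from plan import *
a=bot.read_camera('side');b=bot.read_camera('top');angle(b,K)
cv2.imwrite('pics/s11.png',a)
cv2.imwrite('pics/c11.png',np.hstack([cv2.resize(a[130:270,180:360],(400,311)),cv2.resize(b[180:350,150:370],(400,311))]))
S,T=Cam('side'),Cam('top')
d=np.array([np.cos(-.191),np.sin(-.191)]);e=np.array([*(np.array([.4676,.323])+.0863*d),.156]);print(e,S.proj(e),T.proj(e))
for im,c in((a,S.proj(e)),(b,T.proj(e))):
    x,y=c.astype(int);print([(int(q[0]),q[1].round(1)) for q in blobs(im,(x-14,y-14,x+15,y+15),50 if im is b else 65,40)])
E
```

```text
t: 25.55
eef_pos: [0.5193, 0.5145, 0.2754]
tool_rot: [0.001, 0.097, 0.995, -0.0]
contact_force: [0.3, -0.4, -0.3]
gripper_width: 0.0
grasp_force: 0.0
FL theta 1.584 len 66 wid 19
NR theta 1.617 len 67 wid 21
NL theta 1.534 len 68 wid 21
FR theta 1.546 len 65 wid 20
[0.55233062 0.30661674 0.156     ] [223.7579623  189.25885081] [188.15767851 277.27972669]
[(90, array([222. , 191.5]))]
[(126, array([188.3, 281.3]))]
```

View pics/c11.png

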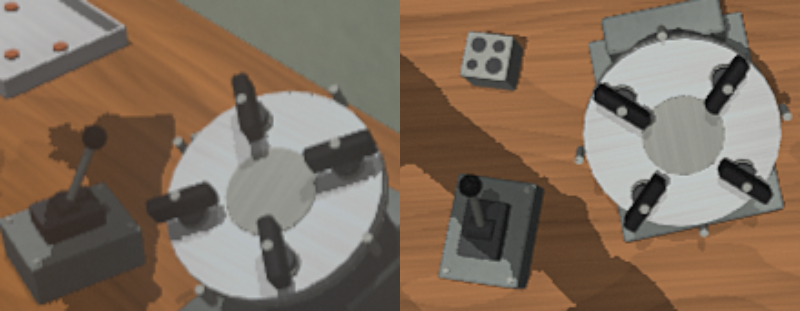

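The lever now leans away from the robot and all four knobs are home. I'll check that the ball's travel amounts to the full swing.

```bash
python3 - <<'E'
from h import *
S,T=Cam('side'),Cam('top')
p0,_=tri(S,(189.7,201.5),T,(180.2,319.4));p1,g=tri(S,(222,191.5),T,(188.3,281.3));print(p0,p1,g,np.linalg.norm(p1-p0))
E
```

```text
[0.46759554 0.3230133  0.15471679] [0.54535923 0.30661745 0.15280802] 0.002344459519697841 0.0794962784433461
```

The ball ends about 45 mm beyond the box centre, which matches a 0.5 rad lean. It also took 35 N at the end without moving, so the lever is on its stop.

```bash
python3 -c "
from station import bot
print(bot.hand_in())"
```

```text
the job is handed in; nothing more can be done
None
```

The job is handed in, with no verdict shown: all four knobs were turned in two diagonal rounds and are fully home, the lever is on its far stop and released, and the jar, hammer and dapping block were not touched.

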